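# Seat the vent insert in the test nest and snap the toggle clamp shut

### The job

The round vent insert stands on the nest plate, short of its place. With the fingertips alone, push it along the plate between the rails until it is fully home against the two stop pins, and then push the toggle clamp's lever over past centre, towards the vent, so that it snaps and its pad presses down on the vent. Nothing is picked up, the vent stays flat on the plate, and everything else on the bench is left where it is.

Things in the scene. Friction and masses are not known exactly. Their poses are not given: they have to be found in the camera images.
- nest_home (a point): where the centre of the vent's underside belongs: a point on the top face of the nest plate, 15 mm above the bench. x axis: the direction in which the vent is pushed, towards the clamp; z up. Two steel stop pins (16 mm across, 24 mm high) stand at x = 38, y = +-26 mm; two black guide rails, 12 mm high, run from x = -140 to 10 mm, inner faces at y = +-40.5 mm
- vent: round vent insert to be seated: black ring with metal vanes and hub, 76 mm across, 36 mm high, about 0.16 kg, loose. Starts on the nest plate between the rails, 45 to 85 mm short of home, and slides easily (1 to 2 N). Origin: centre of its underside. The clamp's pad comes down on its hub (26 mm across, level with the rim)
- clamp (a joint): toggle clamp angle (rad). 0: open, pad arm up, lever leaning 0.8 rad from upright away from the vent (nest +x). Grows as the lever is pushed towards the vent; about 1.1: shut, pad on the vent, lever leaning 0.3 rad towards it; 1.2: stop, only with nothing under the pad. A spring drives it away from centre (0.55) both ways: 3 to 4 N at the lever's tip to start, past centre it snaps over by itself
- lever_tip (a point): free end of the clamp lever, on its centre line, 100 mm from the pivot; the upper half of the lever is a black rubber grip 18 mm thick with a round end reaching 9 mm beyond this point. It moves with the lever: about 122 mm above the plate when open, 148 mm when shut
- clamp_pad: black rubber swivel pad (gives +-0.15 rad), 18 mm across, under the end of the clamp's arm, 75 mm from the pivot on the vent's side; turns with the lever. Origin: on the arm's centre line; the pad's pressing face lies 16 mm below it when shut
- nest: the fixed nest. Origin on the bench, 15 mm under the home point, same axes. Aluminium plate 15 mm thick, 130 mm wide, from x = -160 to 130 mm. The clamp's pivot (a level axis along y) is at x = 75 mm, z = 67 mm, between two steel cheeks of its pedestal (36 mm wide, x = 61 to 95 mm, top at z = 77 mm)
- spare_vent: a second, identical vent insert standing on the bench beside the nest; not to be touched. Origin: centre of its underside
- gauge_ring: steel ring gauge, 64 mm across, 14 mm high, beside the nest; leave alone. Origin: centre of its underside
- driver: screwdriver, 190 mm long, lying beside the nest; leave alone. Origin under its middle, x along it to the blade
- screw_cup: small grey bowl, 64 mm across, 35 mm high, beside the nest; leave alone. Origin: centre of its underside
- oil_jar: white jar with black cap, 54 mm across, 70 mm high, on the left of the bench; leave alone. Origin: centre of its underside
- label_roll: roll of paper labels, 90 mm across, 45 mm high, on the left of the bench; leave alone. Origin: centre of its underside
- scanner: hand scanner, about 170 x 50 x 30 mm, lying on the right of the bench; leave alone. Origin: under its middle
There are look-alikes about, which are no part of the job. What is shaped like the vent but blue, green or purple is not meant.

How it is judged:
By the outcome, as a careful person would: the job done as asked, in the order asked, and still so for the second after the job is handed in, with the robot touching nothing.
It also fails if it takes over 51 s, if anything falls off the work surface, if the arm or the gripper's body presses on something with over 40 N, if the wrist force passes 120 N, or if a joint passes its speed limit or range.

### The arm

A 6-joint arm with a two-finger parallel gripper is mounted at the origin on the work surface. World frame = base frame: x ahead of the robot, y to its left, z up, the work surface at z = 0. Lengths are in mm, angles in rad, forces in N, time in s.
With the tool pointing down it reaches from about 350 to 975 mm from the base axis. Payload 7.1 kg.
Tool frame: the origin (TCP) lies between the finger pads; the fingertips stand 19 mm ahead of it and the grasp point (between the pads) is the TCP; z points along the fingers, y is the line along which they close (so a half turn about z gives the same grasp; the last joint's range is limited). The gripper opens to 88 mm and grips with 3 to 60 N. Pads are 20 mm wide; open, the fingers measure 115 mm over their backs; the gripper's body (75 mm by 178 mm) begins 61 mm behind the grasp point.
Start: joints at [-1.207, 0.423, 1.63, -0, 1.089, -0.019], TCP at [233.466, -579.74, 241.675] pointing down, gripper open.
Joint ranges: [-3, 3], [-0.9, 2.11], [0.09, 2.58], [-1.31, 4.45], [0.11, 2.69], [-2.54, 2.54]. Speed limits (rad/s): [2.39, 2.39, 3.01, 3.14, 3.14, 3.14].

### API

Orientations are given as a rotation vector (axis times angle).
In Python, from workcell import ctrl gives the robot as it stands.
- The arm moves only by the tool arm_command, never from a script. Its argument "series" is a list of rows, each an object with "linear": the shift along the tool's x, y, z in m, a list of three; "turn": the turn about the tool's z in rad. A call has 1 to 10 rows; each row shifts and turns the commanded pose from where the row before left it, along the tool's axes as they then stand; what a row does not reach is not made up. A row lasts 1/10 s, in which the tool goes at most 50 mm and 8.59 degrees, less where a joint would pass 70% of its speed; a pose out of reach is approached as far as the arm can. A call with a gripper value outside its range is refused whole. "jaw" is the opening, from -1 (shut) to 1 (fully open), set as the call begins (left out, the last holds). The fingers move at their own pace and stop on an object; the grip force is fixed at half the most. Time passes only in rows, so rows that do not move let the fingers close. It gives the time, the measured TCP pose, the force, the opening and the grip force at its end, in the units of the state.
- ctrl.get_obs(): the state, without advancing time (a new reading comes with each control period).
- ctrl.get_image(name): name is "side" or "top" or "wrist"; returns a dict with "frame" (480x640x3 uint8, blue, green, red), "fx", "fy", "cx", "cy" (pixels), "k1" (the pictures are not rectified: a ray, as slopes to the right and down, at radius r is drawn at 1 + k1 r^2 times it, then the intrinsics apply), "rvec" (rotation vector, rad) and "tvec" (3), from world to camera coordinates, as OpenCV has them. Camera axes: x right, y down, z forward; pixel columns grow to the right and rows downward; lengths in mm; the calibration is good to about 2 mm. A picture is of the moment at which its call begins. There is no depth.
- ctrl.close_job(): hands the job in; it is judged then, once.
The state is a dict: "t": time; "qpos": joint angles; "qvel": joint speeds; "joint_torque": joint torques, N m; "ee_pos": TCP position; "orientation": TCP orientation; "ft_force": force on the tool from outside, world axes, zero at the start; "moment": the same for the moment, N m; "width": finger opening in mm; "grasp_force": force on a finger pad.
Only numpy, scipy, OpenCV 4.12 (cv2) and the standard library are available. Lean on these libraries where they do the work, as an engineer would, in place of code of your own. Each camera call takes 0.05 s, during which the arm holds its last target. There are 200 camera calls.

## Working session

There is one attempt and no reset: what is moved stays moved. The work goes in short steps, Python scripts to look and compute and a tool call to move; the robot and the scene stay as the last step left them, time stands still between calls to the robot, and variables do not carry over. Pictures are saved under pics/ and viewed, at most 10 in all, crops included, and the job is handed in when it is done.

Besides the shell and the picture viewer there is one more tool, called after "Emit:" as name(argument=value, ...) on one line, values as JSON. arm_command: Moves the arm, as the interface text tells. Its arguments: {"type":"object","properties":{"series":{"type":"array"},"jaw":{"type":"number"}},"required":["series"]}

```bash
ls; mkdir -p pics
cat > h.py <<'E'
import numpy as np,cv2
from workcell import ctrl
def snap(n,f):
    im=ctrl.get_image(n); cv2.imwrite('pics/%s.png'%f,im['frame']); np.save('pics/%s.npy'%f,im,allow_pickle=True); return im
def load(f): return np.load('pics/%s.npy'%f,allow_pickle=True).item()
def ray(im,u,v):
    d=cv2.undistortPoints(np.array([[[u,v]]],float),np.array([[im['fx'],0,im['cx']],[0,im['fy'],im['cy']],[0,0,1.]]),np.array([im['k1'],0,0,0.]))[0,0]
    R=cv2.Rodrigues(np.array(im['rvec'],float))[0]; t=np.array(im['tvec'],float).ravel()
    return -R.T@t, R.T@np.array([d[0],d[1],1])
def onz(im,u,v,z):
    c,d=ray(im,u,v); return c+d*(z-c[2])/d[2]
def proj(im,p):
    K=np.array([[im['fx'],0,im['cx']],[0,im['fy'],im['cy']],[0,0,1.]])
    return cv2.projectPoints(np.array(p,float).reshape(-1,1,3),np.array(im['rvec'],float),np.array(im['tvec'],float),K,np.array([im['k1'],0,0,0.]))[0][:,0]
E
python3 - <<'E'
from h import *
for n in('top','side'):
    im=snap(n,n+'0'); print(n,ray(im,320,240)[0].round(),im['fx'],im['k1'])
print(ctrl.get_obs())
E
```

```text
pics
top [ 429.   23. 1092.] 485.5195385178151 -0.0010718283138482
side [-173.  814. 1260.] 590.0878339011621 -0.002528599793264893
{'t': 0.1, 'qpos': array([-1.20698157e+00,  4.23764293e-01,  1.63060451e+00, -2.28999394e-05,
        1.08860608e+00, -1.90045612e-02]), 'qvel': array([-0.00243737, -0.0008088 , -0.00372833,  0.00018514,  0.00176909,
        0.0004041 ]), 'joint_torque': array([-2.27783414e-03, -5.45616102e+01, -2.74324179e+01,  6.43952633e-02,
        1.88552187e-02, -3.47860646e-05]), 'ee_pos': array([ 233.30678702, -579.30747864,  240.98305884]), 'orientation': array([-3.08288119e+00, -5.97423992e-01,  4.03686217e-04]), 'ft_force': array([-0.20965066,  0.88082864,  0.19425254]), 'moment': array([ 0.02160615, -0.03089157,  0.05361063]), 'grasp_force': 0.0, 'width': 87.64199198325754}
```

View pics/top0.png

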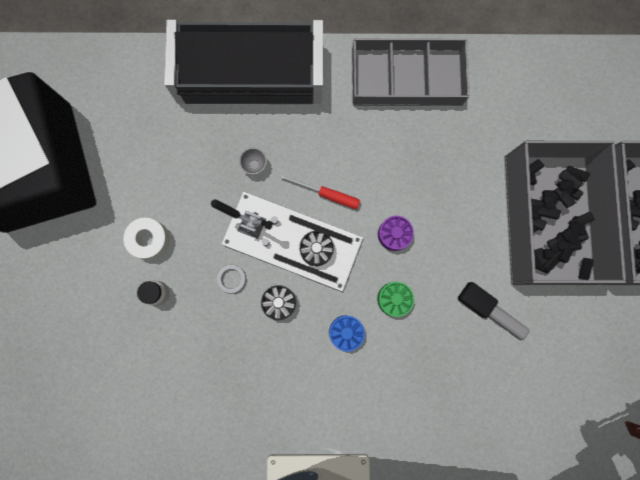

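View pics/side0.png

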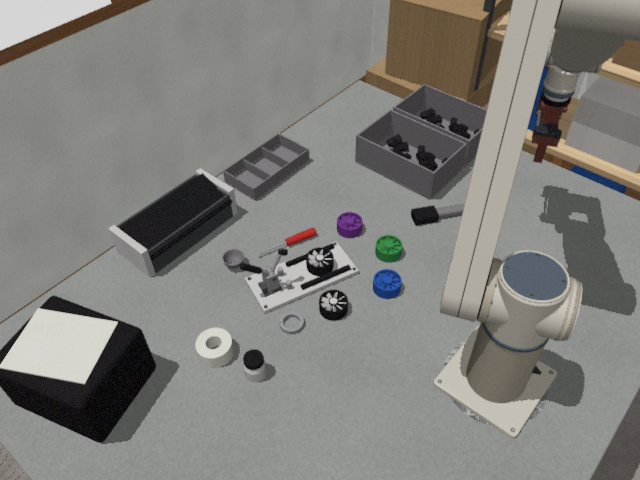

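The top view shows the black and silver vent on the plate, between the rails, at about (317,247). The identical one at (279,302) is on the bench, so it is the spare. The blue, green and purple ones are decoys. The clamp is at (250,222), with its lever end at (216,205). I'll measure the plate and vent and confirm in an enlarged crop.

Run:
```python
from h import *
im=load('top0'); f=im['frame']
g=cv2.cvtColor(f,cv2.COLOR_BGR2GRAY)
m=(g>205).astype(np.uint8); m[:185]=0;m[300:]=0;m[:,:215]=0;m[:,370:]=0
n,l,s,c=cv2.connectedComponentsWithStats(m); k=1+np.argmax(s[1:,4]); print(s[k])
pts=np.argwhere(l==k)[:,::-1]
W=np.array([onz(im,u,v,15)[:2] for u,v in pts])
r=cv2.minAreaRect(W.astype(np.float32)); print(r); B=cv2.boxPoints(r); print(B.round(1))
# long axis direction toward +y side
e=[B[1]-B[0],B[2]-B[1]]; a=max(e,key=np.linalg.norm); a=a/np.linalg.norm(a); a=a*np.sign(a[1])
h=np.array(r[0])+15*a   # plate centre at nest x=-15
yaw=np.arctan2(a[1],a[0]); b=np.array([-a[1],a[0]])
print('home',h,'yaw',yaw)
np.save('nest.npy',[h[0],h[1],yaw])
# vent: dark+not white within window between rails
P=lambda x,y,z:proj(im,[*(h+a*x+b*y),z])[0]
for x in(-85,-65,-45): print(x,P(x,0,51).round(1))
print('pins',P(38,26,39).round(1),P(38,-26,39).round(1),'rails',P(-140,40.5,27).round(1),P(10,40.5,27).round(1),P(-140,-40.5,27).round(1),P(10,-40.5,27).round(1))
print('lever',P(75+100*np.sin(.8),0,67+100*np.cos(.8)))
x0,y0=205,180
cr=cv2.resize(f[y0:y0+125,x0:x0+166],None,fx=4.8,fy=4.8,interpolation=cv2.INTER_CUBIC)
for p in [P(0,0,15),P(38,26,39),P(38,-26,39),P(-140,40.5,27),P(10,40.5,27),P(-140,-40.5,27),P(10,-40.5,27),P(75+100*np.sin(.8),0,67+100*np.cos(.8))]:
    cv2.circle(cr,tuple(int(t) for t in (p-[x0,y0]+.5)*4.8),3,(0,0,255),-1)
cv2.imwrite('pics/crop.png',cr)
```

```text
[ 222  192  140   98 3808]
((571.2626342773438, 58.814056396484375), (286.13568115234375, 127.14281463623047), 68.71075439453125)
[[460.1 -51.4]
 [578.6 -97.6]
 [682.4 169. ]
 [564.  215.2]]
home [576.70877695  72.79044914] yaw 1.1992291
-85 [321.3 249.7]
-65 [312.7 246.3]
-45 [304.1 243. ]
pins [264.4 241. ] [273.2 219.2] rails [337.8 277. ] [274.2 252.4] [350.8 242.9] [287.7 218.6]
lever [214.48706105 203.16624136]
```

View pics/crop.png

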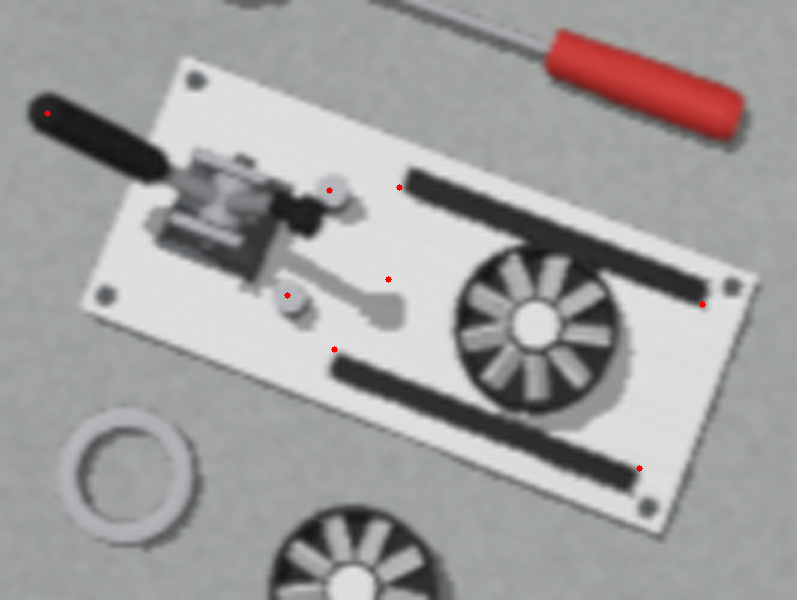

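The crop confirms it: the vent lies between the rails with its centre at about (536,326) in the crop. That puts it at nest x ≈ −73, inside the stated 45–85 mm range. The projected pins, rails and lever tip fit to 1–2 mm. I'll close the fingers, turn the tool to the nest axes and approach.

Emit:
arm_command(jaw=-1, series=[{"linear": [0,0,0],"turn": -0.14},{"linear": [0,0,0],"turn": -0.14},{"linear": [0,0,0],"turn": -0.14},{"linear": [0,0,0],"turn": -0.14},{"linear": [0,0,0],"turn": -0.14},{"linear": [0,0,0],"turn": -0.117},{"linear": [0,0,0],"turn": 0}])

```text
t: 0.8
ee_pos: [233.4, -579.5, 241.3]
orientation: [-2.591, -1.774, -0.0]
ft_force: [0.1, -0.3, 0.9]
width: 35.2
grasp_force: 0.0
```

```bash
cat >> h.py <<'E'
from scipy.spatial.transform import Rotation as Rn
def st():
    o=ctrl.get_obs(); hx,hy,w=np.load('nest.npy'); R=Rn.from_rotvec(o['orientation']).as_matrix()
    d=o['ee_pos'][:2]-[hx,hy]; c,s=np.cos(w),np.sin(w); F=o['ft_force']
    print('t',round(o['t'],2),'nest',round(c*d[0]+s*d[1],1),round(-s*d[0]+c*d[1],1),'z',o['ee_pos'][2].round(1),'yawerr',round(np.arctan2(R[1,0],R[0,0])-w,4),'zdir',R[:,2].round(3),'Fnest',np.round([c*F[0]+s*F[1],-s*F[0]+c*F[1],F[2]],2),'w',round(o['width'],1))
E
python3 -c "from h import *;st()"
```

```text
t 0.8 nest -732.4 83.1 z 241.3 yawerr 0.0016 zdir [-0.     0.001 -1.   ] Fnest [-0.26 -0.2   0.95] w 35.2
```

Emit:
arm_command(series=[{"linear": [0.0425,0.006,0],"turn": 0},{"linear": [0.0425,0.006,0],"turn": 0},{"linear": [0.0425,0.006,0],"turn": 0},{"linear": [0.0425,0.006,0],"turn": 0},{"linear": [0.0425,0.006,0],"turn": 0},{"linear": [0.0425,0.006,0],"turn": 0},{"linear": [0.0425,0.006,0],"turn": 0},{"linear": [0.0425,0.006,0],"turn": 0},{"linear": [0.0425,0.006,0],"turn": 0},{"linear": [0.0425,0.006,0],"turn": 0}])

```text
t: 1.8
ee_pos: [444.0, -203.8, 241.7]
orientation: [2.596, 1.769, 0.0]
ft_force: [0.7, -0.6, 0.2]
width: 0.4
grasp_force: 0.0
```

Emit:
arm_command(series=[{"linear": [0.0425,0.006,0],"turn": 0},{"linear": [0.0425,0.006,0],"turn": 0},{"linear": [0.0425,0.006,0],"turn": 0},{"linear": [0.0425,0.005,0],"turn": 0},{"linear": [0,0,0.02],"turn": 0},{"linear": [0,0,0.03],"turn": 0},{"linear": [0,0,0.03],"turn": 0},{"linear": [0,0,0],"turn": 0},{"linear": [0,0,0],"turn": 0}])

```text
t: 2.7
ee_pos: [526.4, -55.3, 161.7]
orientation: [-2.594, -1.771, 0.001]
ft_force: [0.6, -0.3, 0.7]
width: 0.7
grasp_force: 0.0
```

Run:
```python
from h import *
st(); im=snap('wrist','w1'); snap('side','s1')
```

```text
t 2.7 nest -137.6 0.4 z 161.7 yawerr -0.0012 zdir [-0.001  0.    -1.   ] Fnest [-0.05 -0.67  0.67] w 0.7
```

View pics/w1.png

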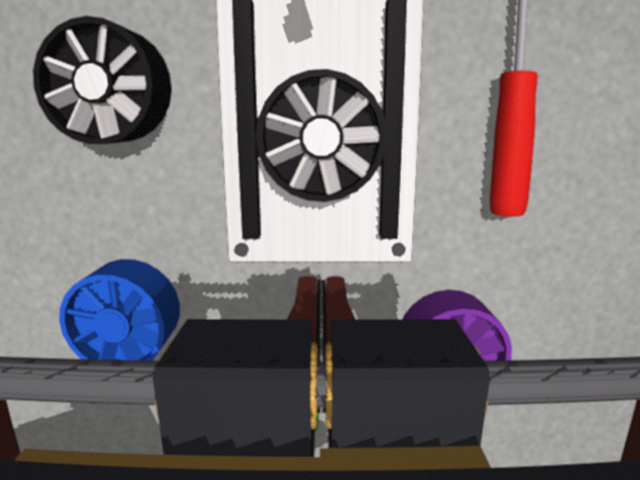

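The wrist view shows the vent's hub at (322,137), between the rails and in line with the closed fingers at (321,285). I'll check the vent and rail ends by rays.

Run:
```python
from h import *
im=load('w1'); hx,hy,w=np.load('nest.npy');c,s=np.cos(w),np.sin(w)
for n,u,v,z in[('hub',322,137,51),('railL end',259,240,27),('railR end',386,239,27),('cornerL',230,262,15),('cornerR',411,262,15)]:
    p=onz(im,u,v,z); d=p[:2]-[hx,hy]; print(n,round(c*d[0]+s*d[1],1),round(-s*d[0]+c*d[1],1))
```

```text
hub -75.7 0.7
railL end -143.7 43.0
railR end -143.2 -42.1
cornerL -163.1 66.2
cornerR -163.3 -62.4
```

Emit:
arm_command(series=[{"linear": [0,0,0.03],"turn": 0},{"linear": [0,0,0.03],"turn": 0},{"linear": [0,0,0.03],"turn": 0},{"linear": [0,0,0.02],"turn": 0},{"linear": [0,0,0],"turn": 0},{"linear": [0.005,0,0],"turn": 0},{"linear": [0.005,0,0],"turn": 0},{"linear": [0.006,0,0],"turn": 0},{"linear": [0.006,0,0],"turn": 0},{"linear": [0.006,0,0],"turn": 0}])

```text
t: 3.8
ee_pos: [537.3, -28.7, 52.4]
orientation: [2.592, 1.773, 0.001]
ft_force: [-0.9, -2.1, 1.6]
width: 0.5
grasp_force: 0.9
```

Emit:
arm_command(series=[{"linear": [0.006,0,0],"turn": 0},{"linear": [0.006,0,0],"turn": 0},{"linear": [0.006,0,0],"turn": 0},{"linear": [0.006,0,0],"turn": 0},{"linear": [0.006,0,0],"turn": 0},{"linear": [0.006,0,0],"turn": 0},{"linear": [0.006,0,0],"turn": 0},{"linear": [0.004,0,0],"turn": 0},{"linear": [0.002,0,0],"turn": 0}])

```text
t: 4.7
ee_pos: [554.2, 16.0, 51.6]
orientation: [-2.593, -1.774, -0.0]
ft_force: [-0.6, -1.5, 0.8]
width: 0.2
grasp_force: 0.8
```

```bash
python3 -c "from h import *;st()"
```

```text
t 4.7 nest -61.1 0.3 z 51.6 yawerr 0.001 zdir [ 0.  0. -1.] Fnest [-1.61 -0.01  0.78] w 0.2
```

Pushing with about 1.6 N, as expected. I'll go on slowly until the force rises at the pins.

Emit:
arm_command(series=[{"linear": [0.002,0,0],"turn": 0},{"linear": [0.002,0,0],"turn": 0},{"linear": [0.002,0,0],"turn": 0},{"linear": [0.002,0,0],"turn": 0},{"linear": [0.001,0,0],"turn": 0}])

```text
t: 5.2
ee_pos: [557.4, 24.1, 51.6]
orientation: [-2.593, -1.774, -0.0]
ft_force: [-0.3, -1.6, 1.0]
width: 0.4
grasp_force: 0.5
```

Emit:
arm_command(series=[{"linear": [0.001,0,0],"turn": 0},{"linear": [0.001,0,0],"turn": 0}])

```text
t: 5.4
ee_pos: [557.0, 24.8, 51.6]
orientation: [-2.592, -1.774, 0.004]
ft_force: [-5.0, -10.6, 4.6]
width: 0.7
grasp_force: 6.1
```

Emit:
arm_command(series=[{"linear": [0.001,0,0],"turn": 0},{"linear": [0,0,0],"turn": 0}])

```text
t: 5.6
ee_pos: [556.8, 25.1, 51.6]
orientation: [-2.592, -1.774, 0.006]
ft_force: [-5.7, -12.5, 7.4]
width: 0.5
grasp_force: 6.4
```

```bash
python3 -c "from h import *;st()"
```

```text
t 5.6 nest -51.6 1.3 z 51.6 yawerr 0.0013 zdir [-0.004 -0.002 -1.   ] Fnest [-13.75   0.75   7.36] w 0.5
```

Firm contact with the stop, 12–14 N with no further travel. I'll back off, rise and look.

Emit:
arm_command(series=[{"linear": [-0.005,0,0],"turn": 0},{"linear": [-0.015,0,0],"turn": 0},{"linear": [-0.03,0,0],"turn": 0},{"linear": [-0.03,0,-0.02],"turn": 0},{"linear": [0,0,-0.04],"turn": 0},{"linear": [0,0,-0.04],"turn": 0},{"linear": [0,0,-0.04],"turn": 0},{"linear": [0,0,-0.04],"turn": 0},{"linear": [0,0,0],"turn": 0},{"linear": [0,0,0],"turn": 0}])

```text
t: 6.6
ee_pos: [529.6, -48.3, 232.5]
orientation: [2.592, 1.772, 0.003]
ft_force: [-0.2, 0.6, -1.1]
width: 0.2
grasp_force: 0.0
```

Run:
```python
from h import *
st(); im=snap('wrist','w2'); snap('top','t2')
```

```text
t 6.6 nest -129.9 -0.1 z 232.5 yawerr 0.0003 zdir [ 0.002 -0.    -1.   ] Fnest [ 0.46  0.44 -1.15] w 0.2
```

View pics/w2.png

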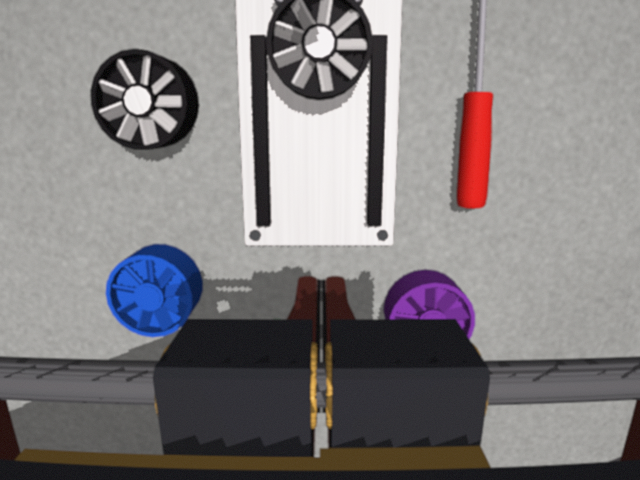

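The vent now sits at the rails' far ends, with its hub at (319,42). The near rail ends are at (270,226) and (367,226). I'll check it relative to the rails.

Run:
```python
from h import *
im=load('w2'); hx,hy,w=np.load('nest.npy');c,s=np.cos(w),np.sin(w)
for n,u,v,z in[('hub',319.5,42,51),('railL near',270,226,27),('railR near',367,226,27),('railL far',266.5,36,27),('railR far',371.5,36,27)]:
    p=onz(im,u,v,z); d=p[:2]-[hx,hy]; print(n,round(c*d[0]+s*d[1],1),round(-s*d[0]+c*d[1],1))
```

```text
hub -3.6 1.4
railL near -142.9 42.9
railR near -143.0 -37.9
railL far 5.1 41.6
railR far 5.1 -38.0
```

The vent is home within about 1 mm. Now over the clamp to the far side of the lever.

Emit:
arm_command(series=[{"linear": [0.03,0,0],"turn": 0},{"linear": [0.04,0,0],"turn": 0},{"linear": [0.04,0,0],"turn": 0},{"linear": [0.04,0,0],"turn": 0},{"linear": [0.04,0,0],"turn": 0},{"linear": [0.04,0,0],"turn": 0},{"linear": [0.04,0,0],"turn": 0},{"linear": [0.03,-0.001,0],"turn": 0},{"linear": [0.02,0,0],"turn": 0},{"linear": [0,0,0],"turn": 0}])

```text
t: 7.7
ee_pos: [644.1, 252.8, 228.9]
orientation: [-2.59, -1.776, 0.004]
ft_force: [-0.3, -0.2, -0.4]
width: 0.5
grasp_force: 0.0
```

Run:
```python
from h import *
st(); im=snap('side','s3'); cv2.imwrite('pics/s3c.png',cv2.resize(im['frame'][180:320,190:376],None,fx=4,fy=4))
```

```text
t 7.7 nest 192.2 2.6 z 228.9 yawerr 0.0031 zdir [-0.003 -0.001 -1.   ] Fnest [-0.34  0.19 -0.42] w 0.5
```

View pics/s3c.png

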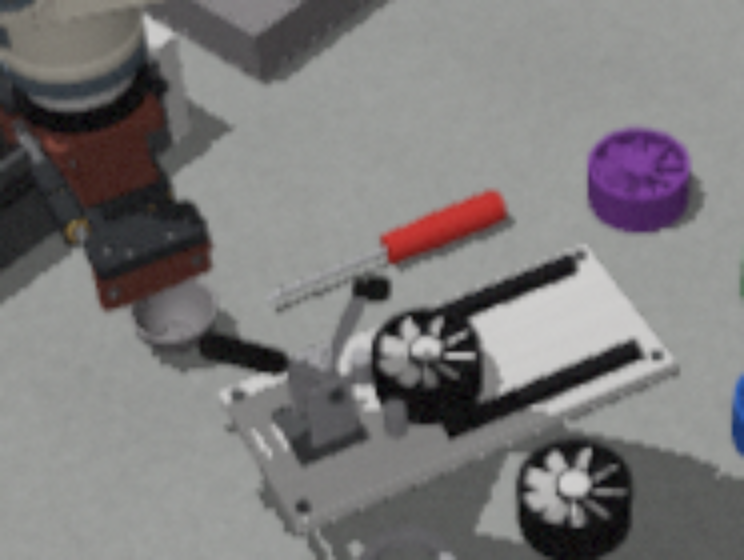

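The fingertips are clear of the open lever, whose end is at about crop (210,343), and outboard of it. The vent is home at crop (428,350). I'll descend and push towards the vent.

Emit:
arm_command(series=[{"linear": [0,0,0.025],"turn": 0},{"linear": [0,0,0.025],"turn": 0},{"linear": [0,0,0.025],"turn": 0},{"linear": [0,0,0.015],"turn": 0},{"linear": [0,0,0],"turn": 0},{"linear": [-0.006,0,0],"turn": 0},{"linear": [-0.006,0,0],"turn": 0},{"linear": [-0.006,0,0],"turn": 0},{"linear": [-0.006,0,0],"turn": 0},{"linear": [-0.006,0,0],"turn": 0}])

```text
t: 8.75
ee_pos: [635.2, 224.3, 143.6]
orientation: [-2.593, -1.771, -0.01]
ft_force: [2.5, 16.3, 9.2]
width: 0.5
grasp_force: 7.9
```

Emit:
arm_command(series=[{"linear": [-0.005,0,0],"turn": 0},{"linear": [-0.005,0,0],"turn": 0},{"linear": [-0.005,0,0],"turn": 0},{"linear": [-0.005,0,0],"turn": 0}])

```text
t: 9.15
ee_pos: [631.8, 209.1, 147.6]
orientation: [2.591, 1.774, 0.027]
ft_force: [4.7, 2.3, 0.0]
width: 0.5
grasp_force: 1.8
```

```bash
python3 -c "from h import *;st()"
```

```text
t 9.15 nest 147.0 -1.8 z 147.6 yawerr 0.0016 zdir [ 0.015  0.009 -1.   ] Fnest [ 3.88 -3.52  0.02] w 0.5
```

Run:
```python
from h import *
im=snap('side','s4'); a=cv2.resize(im['frame'][200:300,210:310],None,fx=4,fy=4)
im=snap('wrist','w4'); b=cv2.resize(im['frame'],None,fx=.625,fy=.625)
o=np.zeros((400,800,3),np.uint8); o[:,:400]=a; o[:300,400:]=b
cv2.imwrite('pics/c4.png',o); st()
```

```text
t 9.25 nest 142.0 0.5 z 144.0 yawerr 0.0012 zdir [ 0.005  0.002 -1.   ] Fnest [ 1.76 -0.05 -0.6 ] w 0.6
```

View pics/c4.png

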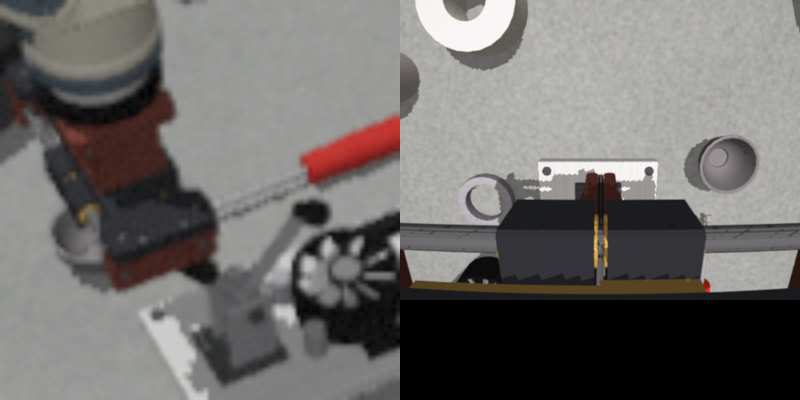

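The lever has turned some way and the pad arm is lower than before; the finger still has it. I'll keep pushing.

Emit:
arm_command(series=[{"linear": [-0.005,0,0],"turn": 0},{"linear": [-0.005,0,0],"turn": 0},{"linear": [-0.005,0,0],"turn": 0},{"linear": [-0.005,0,0],"turn": 0}])

```text
t: 9.65
ee_pos: [618.5, 184.5, 141.2]
orientation: [-2.593, -1.773, 0.002]
ft_force: [0.8, 0.4, 0.7]
width: 0.3
grasp_force: 0.4
```

```bash
python3 -c "from h import *;st()"
```

```text
t 9.65 nest 119.3 1.6 z 141.2 yawerr 0.0004 zdir [-0.001 -0.001 -1.   ] Fnest [ 0.69 -0.57  0.71] w 0.3
```

Emit:
arm_command(series=[{"linear": [-0.004,0,0],"turn": 0},{"linear": [-0.004,0,0],"turn": 0},{"linear": [-0.004,0,0],"turn": 0},{"linear": [-0.004,0,0],"turn": 0},{"linear": [-0.004,0,0],"turn": 0},{"linear": [0,0,0],"turn": 0}])

```text
t: 10.25
ee_pos: [611.6, 166.3, 141.6]
orientation: [-2.593, -1.773, 0.001]
ft_force: [-0.8, -0.8, 0.8]
width: 0.3
grasp_force: 0.0
```

Run:
```python
from h import *
st()
im=snap('side','s5'); cv2.imwrite('pics/s5c.png',cv2.resize(im['frame'][200:300,210:350],None,fx=5,fy=5))
```

```text
t 10.25 nest 99.8 1.4 z 141.6 yawerr 0.0002 zdir [-0. -0. -1.] Fnest [-1.01  0.44  0.81] w 0.3
```

View pics/s5c.png

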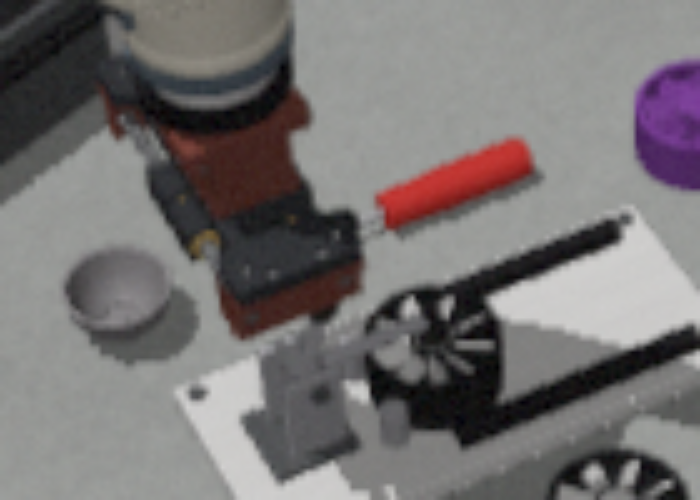

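The pad arm is now down over the vent's hub, at about crop (430,335). It has snapped. I'll back off, rise clear and check.

Emit:
arm_command(series=[{"linear": [0.015,0,0],"turn": 0},{"linear": [0.03,0,0],"turn": 0},{"linear": [0.03,0,0],"turn": 0},{"linear": [0.03,0,-0.03],"turn": 0},{"linear": [0.03,0,-0.04],"turn": 0},{"linear": [0.03,0,-0.04],"turn": 0},{"linear": [0.03,0,0],"turn": 0},{"linear": [0.03,0,0],"turn": 0},{"linear": [0,0,0],"turn": 0}])

```text
t: 11.2
ee_pos: [693.7, 381.3, 251.7]
orientation: [-2.59, -1.777, -0.004]
ft_force: [-0.1, -0.2, -0.1]
width: 0.4
grasp_force: 0.0
```

Run:
```python
from h import *
st()
a=snap('side','s6')['frame'][210:310,220:320]; t=snap('top','t6'); b=t['frame'][170:320,205:405]
o=np.zeros((400,800,3),np.uint8); o[:,:400]=cv2.resize(a,(400,400)); o[:300,400:]=cv2.resize(b,(400,300)); cv2.imwrite('pics/c6.png',o)
```

```text
t 11.2 nest 330.0 3.0 z 251.7 yawerr 0.0038 zdir [ 0.002  0.002 -1.   ] Fnest [-0.25  0.04 -0.1 ] w 0.4
```

View pics/c6.png

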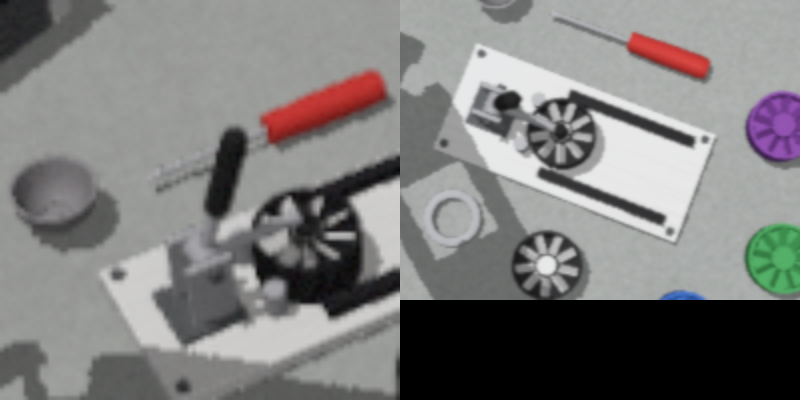

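The lever leans towards the vent and the pad is on the hub, at about (560,130) in the right half. The vent is at the pins and nothing else has moved. Handing in.

```bash
python3 -c "from h import *;print(ctrl.close_job())"
```

```text
the job is handed in; nothing more can be done
None
```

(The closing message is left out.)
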